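# Close and level the coffee-capsule stand

### The job

The capsule stand has just been filled: push its drawer fully home, then lay the spirit level flat along the top of the stand, lengthwise. The stand gives a little on its foot, so the bubble only counts while the level is pressed down firmly (not hard): turn the black knob of the levelling foot as needed until, with the level pressed down, the bubble lies between the two black lines. Finish holding it like that, still pressing on the level and not touching the stand itself, and leave the other things alone.

Things in the scene. Friction and masses are not known exactly. Their poses are not given: they have to be found in the camera images.
- base: the rubber feet under the capsule stand, fixed to the worktop; origin on the worktop under the stand's middle. x across the stand (away from the robot at yaw 0), y along its long side to the drawer end (left at yaw 0). The stand tips only about the line through its two feet at y = +120 mm; the third, at y = -158 mm, is the levelling foot
- stand_top (a point): middle of the flat white top of the stand, 85 mm above the worktop when level (a few mm more or less when tilted). The stand is a white box 150 mm (x) by 260 mm (y) by 67 mm on feet 18 mm high; axes as base
- stand (a joint): the soft spring under the foot end, rad of tilt: 0 = bedded fully down, 0.0115 = unloaded (the level's weight alone does not bed it), the foot end then stands about 3 mm too high. A push of 6 to 7 N on the middle of the top beds it; pushing harder changes nothing more
- drawer (a joint): the drawer in the +y end of the stand: m pulled out, 0 = fully home; slides with about 1.5 N of friction, straight along the stand's y axis. White front 150 mm wide (x) and 52 mm high, centre 51 mm above the worktop
- drawer_pull (a point): middle of the outer edge of the drawer's pull, a steel lip 80 mm wide (x), 16 mm deep, 6 mm thick, near the top of the drawer front, 66 mm above the worktop; moves with the drawer. Outward is the stand's +y
- screw (a joint): turn of the levelling foot's knob, rad, range -2 to 2, growing clockwise seen from above. Clockwise raises the foot end (-y) of the stand, by 12 mrad of tilt per rad (about 3.3 mm); friction 0.08 N m; it stays where it is left
- screw_grip (a point): on the axis of the black knob of the levelling foot, 4 mm below the top of its upright grip bar; 118 mm above the worktop when level. The bar is 40 mm long (this point's x), 11 mm thick (its y) and 32 mm tall, on a disc 38 mm across whose top is 27 mm below this point. The knob stands on a steel ear 28 mm beyond the -y end of the stand
- level: aluminium spirit level, a bar 160 mm long (its y) by 30 mm wide (x) by 28 mm high, about 0.3 kg, loose; origin in the middle of its underside. A cut-out in its upper side from y = +18 to +70 mm shows the vial; the rest of its top is flat
- level_press (a point): middle of the level's top, 28 mm above its underside: take hold of the level here across its width, and press on it here
- bubble (a joint): m the bubble is off the middle of the vial, along the level's +y; 0 = in the middle. The white bubble is 12 mm long, its travel is 14 mm each way (it stops there); the two black lines stand 19.2 mm apart. It runs to the higher end: 0.7 m per rad of tilt (0.7 mm per mrad), so 1 rad of the knob moves it 8.4 mm; settles in about 1 s
- cup: white espresso cup with handle, 58x87x56 mm, a bystander; origin in the middle of its underside
- spice_jar: spice jar with red cap, 45 mm across, 106 mm tall, a bystander; origin in the middle of its underside
- shaker: glass salt shaker, 44 mm across, 90 mm tall, a bystander; origin in the middle of its underside
- matches: match box 37x56x16 mm, a bystander; origin in the middle of its underside
- candle: candle in a glass, 114 mm across, 83 mm tall, a bystander; origin in the middle of its underside

How it is judged (in metres and radians):
On the way, in this order (a step that is already met when the one before it is completed fails the run):
1. the drawer is pushed fully home (value of joint drawer below 0.005 m), for 0.2 s.
2. the level lies flat along the top of the stand, let go (z of level in the frame of stand_top between -0.003 and 0.004 m and x of level in the frame of stand_top between -0.06 and 0.06 m and angle between the y axis of level and the y axis of stand_top, either way round below 0.2 rad and contact force between level and stand above 0.5 N and contact force between the fingers and level below 0.1 N and y of level in the frame of stand_top between -0.06 and 0.06 m), for 0.2 s.
At the end, for the whole second after the job is handed in: Fingers press the level with 2 to 30 N, the arm not touching the stand; level flat on the top, lengthwise (0.2 rad), within 60 mm of its middle; stand bedded down (2 mrad) and level (8 mrad); bubble within 3 mm of the middle; knob at rest; drawer home within 5 mm (value of joint drawer below 0.005 m and z of level in the frame of stand_top between -0.003 and 0.004 m and x of level in the frame of stand_top between -0.06 and 0.06 m and angle between the y axis of level and the y axis of stand_top, either way round below 0.2 rad and value of joint stand below 0.002 rad and value of joint bubble between -0.003 and 0.003 m and angle between stand_top's own z axis and vertical below 0.008 rad and contact force between the fingers and level between 2 and 30 N and contact force between level and stand above 3 N and contact force between the arm and stand below 0.5 N and velocity of joint screw between -0.05 and 0.05 rad/s and y of level in the frame of stand_top between -0.06 and 0.06 m); the arm keeps its last pose, push and grip.
It fails at once if the coffee cup is pushed away or knocked over (distance of cup from where it was at the start of the episode above 0.03 m or angle between cup's own z axis and vertical above 0.5 rad).
It fails at once if the spice jar is pushed away or knocked over (distance of spice_jar from where it was at the start of the episode above 0.03 m or angle between spice_jar's own z axis and vertical above 0.5 rad).
It fails at once if the salt shaker is pushed away or knocked over (distance of shaker from where it was at the start of the episode above 0.03 m or angle between shaker's own z axis and vertical above 0.5 rad).
It fails at once if the match box is pushed away or knocked over (distance of matches from where it was at the start of the episode above 0.03 m or angle between matches's own z axis and vertical above 0.5 rad).
It fails at once if the candle jar is pushed away or knocked over (distance of candle from where it was at the start of the episode above 0.03 m or angle between candle's own z axis and vertical above 0.5 rad).
It also fails if it takes over 69 s, if anything falls off the work surface, if the arm or the gripper's body presses on something with over 40 N, if the wrist force passes 120 N, or if a joint passes its speed limit or range.

### The arm

A 7-joint arm with a two-finger parallel gripper is mounted at the origin on a cart in front of the work surface, level with it; the furniture and walls round the work are solid. World frame = base frame: x ahead of the robot, y to its left, z up, the work surface at z = 0. Lengths are in m, angles in degrees, forces in N, time in s.
With the tool pointing down it reaches from about 0.4 to 0.875 m from the base axis. Payload 19.3 kg.
Tool frame: the origin (TCP) lies at the very end of the fingers, on their centre line; the grasp point (between the pads) lies 19 mm behind it; z points along the fingers, y is the line along which they close (so a half turn about z gives the same grasp; the last joint's range is limited). The gripper opens to 85 mm and grips with 20 to 120 N. Pads are 22 mm wide; open, the fingers measure 114 mm over their backs; the gripper's body (76 mm by 85 mm) begins 54 mm behind the grasp point. The pads swing forward as they close: fully open they stand 13 mm farther back than shut.
Start: joints at [-69.855, 29.874, -2.08, 91.645, 1.215, 58.505, -6.463], TCP at [0.256, 0.57, 0.231] pointing down, gripper open.
Joint ranges: [-166.77, 166.77], [-17.47, 122.26], [-85.68, 81.53], [9.62, 139.38], [-72.42, 252.41], [9.2, 110.78], [-144.41, 144.41]. Speed limits (degrees/s): [108.29, 108.29, 136.94, 136.94, 172.46, 172.46, 172.46].

### API

Orientations are given as [roll, pitch, yaw] about the fixed x, y, z axes, in that order (R = Rz(yaw) Ry(pitch) Rx(roll)).
In Python, from rig import move_to, line_to, move_j, gripper_to, sleep, inverse_kinematics, get_state, grab_frame, Unreachable, sign_off gives the robot as it stands. Calls block until the motion is done:
- move_to(position, orientation): joint-space move of the TCP to a pose.
- line_to(position, orientation=None, feed=0.15): straight line of the TCP; orientation=None keeps the orientation; feed is the mean speed in m/s.
- move_j(angles): joint-space move.
- gripper_to(opening, squeeze=None): finger opening in m; squeeze is the grip in N (None keeps the last); returns when the fingers have stopped.
- sleep(seconds).
- inverse_kinematics(position, orientation): joint angles nearest the present ones, or None.
- get_state(): the state.
- grab_frame(name): name is "scene" or "top"; returns a dict with "color" (384x512x3 uint8, red, green, blue), "mtx" (3x3 intrinsics, pixels), "dist" ([k1, k2, p1, p2, k3] as OpenCV has them; the pictures are not rectified), "pose" (4x4, takes a point from camera to world coordinates). Camera axes: x right, y down, z forward; pixel columns grow to the right and rows downward; lengths in m; the calibration is good to about 2 mm. A picture is of the moment at which its call begins. There is no depth.
A pose or a line that the arm cannot do raises Unreachable and nothing moves.
- sign_off(): hands the job in; it is judged then, once.
The state is a dict: "clock": time; "qpos": joint angles; "qvel": joint speeds; "joint_torque": joint torques, N m; "position": TCP position; "orientation": TCP orientation; "ft_force": force on the tool from outside, world axes, zero at the start; "wrist_torque": the same for the moment, N m; "gripper_width": finger opening in m; "grasp_force": force on a finger pad.
Only numpy, scipy, OpenCV 4.12 (cv2) and the standard library are available. Lean on these libraries where they do the work, as an engineer would, in place of code of your own. Each camera call takes 0.05 s, during which the arm holds its last target. There are 200 camera calls.

## Working session

There is one attempt and no reset: what is moved stays moved. The work goes in short steps, each a Python script; the robot and the scene stay as the last script left them, time stands still between calls to the robot, and variables do not carry over. Pictures are saved under pics/ and viewed, at most 10 in all, crops included, and the job is handed in when it is done.

```bash
mkdir -p pics; ls; python3 - <<'E'
from rig import *
import cv2,numpy as np
for n in("scene","top"):
    f=grab_frame(n); cv2.imwrite(f"pics/{n}0.png",f["color"][:,:,::-1]); print(n,np.round(f["mtx"],1).tolist(),np.round(f["dist"],3),np.round(f["pose"],3).tolist())
s=get_state();print(s)
E
```

```text
pics
scene [[417.2, 0.0, 256.2], [0.0, 417.2, 188.8], [0.0, 0.0, 1.0]] [0.005 0.    0.    0.    0.   ] [[0.619, -0.599, 0.508, -0.043], [-0.786, -0.486, 0.383, -0.45], [0.018, -0.636, -0.772, 1.012], [0.0, 0.0, 0.0, 1.0]]
top [[452.6, 0.0, 247.3], [0.0, 452.6, 189.2], [0.0, 0.0, 1.0]] [-0.047  0.     0.     0.     0.   ] [[-0.331, -0.876, 0.349, -0.025], [-0.943, 0.309, -0.12, 0.207], [-0.003, -0.369, -0.929, 1.611], [0.0, 0.0, 0.0, 1.0]]
{'clock': 0.1, 'qpos': array([-69.85497197,  29.90508988,  -2.08273868,  91.66829006,
         1.21592747,  58.50394601,  -6.46402227]), 'qvel': array([ 0.03213473, -0.07036693, -0.02214751, -0.14105097,  0.02491038,
       -0.01518867,  0.02688359]), 'joint_torque': array([ 2.67763695e-03, -9.28489137e+01,  1.98350519e+00, -3.70534623e+01,
        1.81854033e-02,  5.32583203e-03, -3.33026364e-06]), 'position': array([0.25578368, 0.56995795, 0.23080402]), 'orientation': array([-1.79944932e+02,  4.17642584e-03,  1.55832895e+02]), 'ft_force': array([ 0.37820428, -0.06535774,  0.46655466]), 'wrist_torque': array([-0.06149717,  0.03593136,  0.04130504]), 'grasp_force': 0.0, 'gripper_width': 0.08533921478378344}
```

View pics/scene0.png

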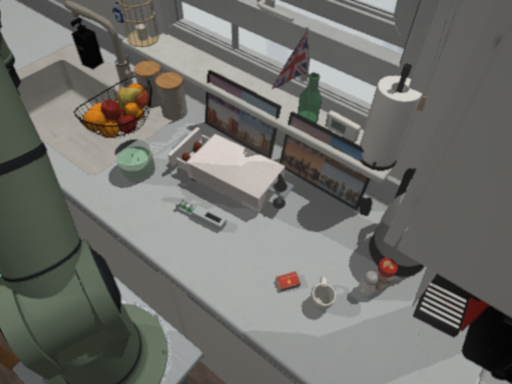

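View pics/top0.png

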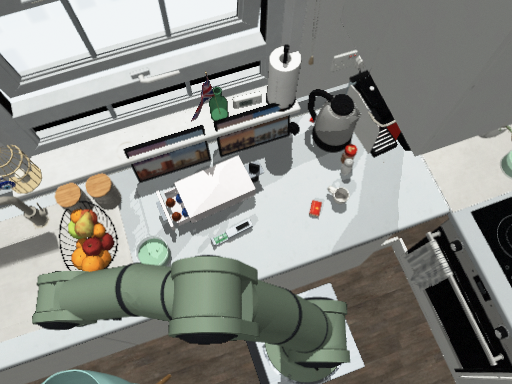

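```bash
python3 - <<'E'
import cv2,numpy as np
def crop(n,x,y,w,h,k,o):
    i=cv2.imread(n)[y:y+h,x:x+w]; i=cv2.resize(i,None,fx=k,fy=k,interpolation=cv2.INTER_CUBIC)
    for u in range((x+9)//10*10,x+w,10):
        cv2.line(i,((u-x)*k,0),((u-x)*k,5),(0,0,255),1); cv2.putText(i,str(u),((u-x)*k,15),0,.35,(0,0,255),1)
    for v in range((y+9)//10*10,y+h,10):
        cv2.line(i,(0,(v-y)*k),(5,(v-y)*k),(0,0,255),1); cv2.putText(i,str(v),(6,(v-y)*k+4),0,.35,(0,0,255),1)
    cv2.imwrite(o,i)
crop("pics/scene0.png",160,120,135,115,5,"pics/sc.png")
crop("pics/top0.png",148,150,125,98,6,"pics/tc.png")
E
```

```text
(no output)
```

View pics/sc.png

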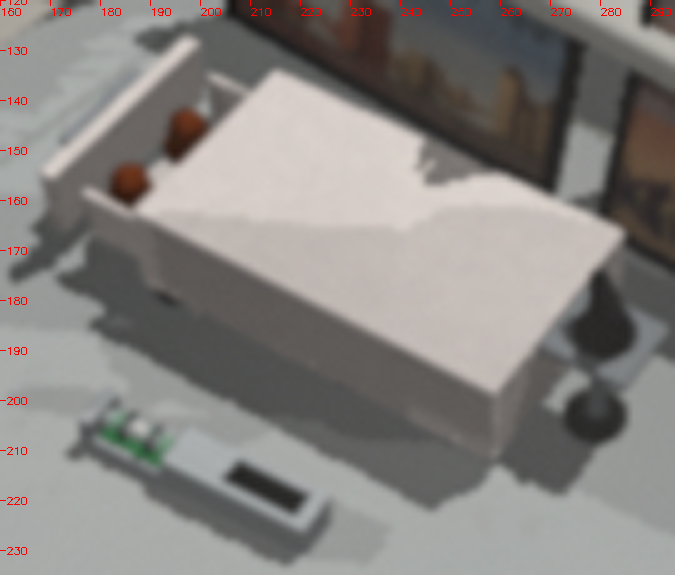

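View pics/tc.png

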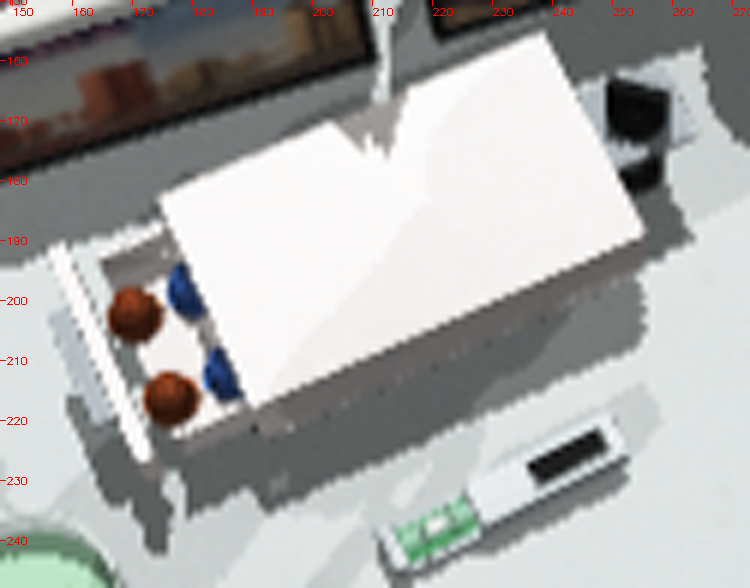

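```bash
cat > h.py <<'E'
from rig import *
import cv2,numpy as np
from scipy.optimize import least_squares
from scipy.spatial.transform import Rotation as Ro
CAM={"scene":None,"top":None}
def cam(n):
    if CAM[n] is None: CAM[n]=grab_frame(n)
    return CAM[n]
def proj(n,P):
    f=cam(n);T=np.linalg.inv(f["pose"]);r,_=cv2.Rodrigues(T[:3,:3])
    return cv2.projectPoints(np.atleast_2d(np.float64(P)),r,T[:3,3],f["mtx"],np.float64(f["dist"]))[0][:,0]
def tri(ps,pt):
    return least_squares(lambda X:np.r_[proj("scene",X)[0]-ps,proj("top",X)[0]-pt],[.6,.2,.08])
def onz(n,p,z):
    f=cam(n);u=cv2.undistortPoints(np.float64([[p]]),f["mtx"],np.float64(f["dist"]))[0,0]
    d=f["pose"][:3,:3]@[u[0],u[1],1];o=f["pose"][:3,3];return o+d*(z-o[2])/d[2]
def rz(a):return Ro.from_euler('z',a).as_matrix()
E
cat > m.py <<'E'
from h import *
S=lambda x,y:(160+(x+.5)/5-.5,120+(y+.5)/5-.5)
T=lambda x,y:(148+(x+.5)/6-.5,150+(y+.5)/6-.5)
pts={"A":(S(278,68),T(160,196)),"B":(S(133,213),T(248,411)),"C":(S(497,393),T(645,233)),"D":(S(624,232),T(546,32)),
"LfootNear":(S(303,531),T(628,455)),"LfootFar":(S(330,497),T(610,415)),"knob":(S(600,275),T(637,95)),
"drFar":(S(192,40),T(60,243)),"drNear":(S(45,172),T(143,462))}
for k,(s,t) in pts.items():
    r=tri(s,t);print(k,r.x.round(4),"res",r.fun.round(1))
E
python3 m.py; python3 - <<'E'
import sys;sys.path.insert(0,'.')
from h import *
for nm,n,p,z in [("candle","top",(152,250),.08),("candle","scene",(133,158),.08),("frameL bottom","top",(140,181),0),("","top",(210,162),0),("frameR","top",(220,155),0),("","top",(291,134),0),("frameL","scene",(205,120),0),("frameL","scene",(270,157),0),("matches","top",(316,208),.01),("cup","top",(340,194),.05)]:
    print(nm,onz(n,p,z).round(3))
for p,q in [((208,74),(125,160)),((277,119),(207,135))]: print("frame top corners",tri(p,q).x.round(3))
E
```

```text
A [0.6622 0.2526 0.0894] res [-0.2  0.2  0.  -0.3]
B [0.5165 0.2414 0.0812] res [-0.4  0.3 -0.  -0.5]
C [ 0.5435 -0.0181  0.0858] res [-0.3  0.2  0.  -0.5]
D [ 0.687  -0.0039  0.0902] res [ 0. -0. -0.  0.]
LfootNear [0.4314 0.0325 0.0294] res [-0.4  0.3 -0.  -0.6]
LfootFar [0.4578 0.0347 0.0319] res [-0.3  0.2 -0.  -0.4]
knob [ 0.6099 -0.0363  0.1403] res [-0.7  0.4  0.1 -1. ]
drFar [0.654  0.3195 0.0819] res [ 0.2 -0.1 -0.   0.2]
drNear [0.5078 0.3089 0.0796] res [-0.5  0.3 -0.  -0.6]
candle [0.446 0.396 0.08 ]
candle [0.429 0.38  0.08 ]
frameL bottom [ 0.751  0.38  -0.   ]
 [0.737 0.099 0.   ]
frameR [0.753 0.053 0.   ]
 [ 0.748 -0.246  0.   ]
frameL [0.76  0.396 0.   ]
frameL [0.761 0.101 0.   ]
matches [ 0.419 -0.217  0.01 ]
cup [ 0.429 -0.311  0.05 ]
frame top corners [0.769 0.385 0.188]
frame top corners [0.764 0.088 0.171]
```

```bash
python3 - <<'E'
from h import *
s=np.mean([grab_frame("scene")["color"] for _ in range(4)],0);t=np.mean([grab_frame("top")["color"] for _ in range(4)],0)
np.save("s0.npy",s);np.save("t0.npy",t)
def c(i,x,y,g=1):
    i=np.clip(i[y:y+21,x:x+28,::-1]*g,0,255).astype(np.uint8); return cv2.resize(i,(400,300),interpolation=cv2.INTER_NEAREST)
o=np.vstack([np.hstack([c(s,265,167,1.8),c(t,240,157,1.8)]),np.hstack([c(s,173,196),c(t,208,226)])])
cv2.imwrite("pics/z.png",o)
E
```

```text
(no output)
```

View pics/z.png

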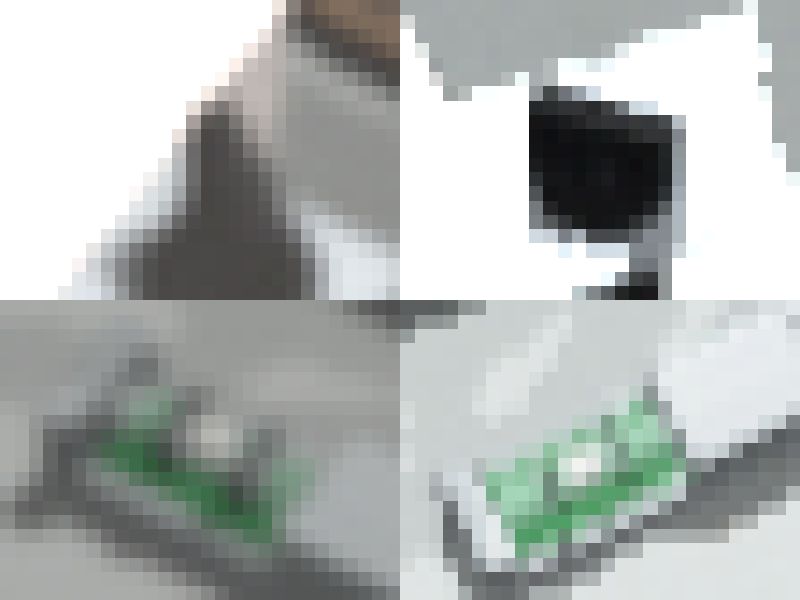

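```bash
cat > kn.py <<'E'
from h import *
P={"A":(-.075,.13),"B":(-.075,.13)}
# stand fit
S=lambda x,y:(160+(x+.5)/5-.5,120+(y+.5)/5-.5)
T=lambda x,y:(148+(x+.5)/6-.5,150+(y+.5)/6-.5)
loc=np.array([[.075,.13,0],[-.075,.13,0],[-.075,-.13,0],[.075,-.13,0]])
s=np.array([S(278,68),S(133,213),S(497,393),S(624,232)]);t=np.array([T(160,196),T(248,411),T(645,233),T(546,32)])
def pts(v):return loc@Ro.from_euler('xyz',[v[4],0,v[3]]).as_matrix().T+v[:3]
r=least_squares(lambda v:np.r_[proj("scene",pts(v))-s,proj("top",pts(v))-t].ravel(),[.6,.12,.085,.1,0])
print("stand x,y,z,yaw,tilt",r.x.round(4),np.degrees(r.x[3]),np.abs(r.fun).max())
v=r.x;np.save("stand.npy",v)
R=rz(v[3]);C=v[:3]+R@[0,-.158,0]
print("knob axis pred",C.round(4))
sm=np.load("s0.npy").mean(2);tm=np.load("t0.npy").mean(2)
U=12
def mask(n,c,yaw,x0,y0,w,h):
    m=np.zeros((h*U,w*U),np.uint8)
    b=np.array([[i*.02,j*.0055,k] for i in(-1,1) for j in(-1,1) for k in(.090,.122)])@rz(yaw).T
    a=np.linspace(0,2*np.pi,24);d=np.array([[.019*np.cos(q),.019*np.sin(q),z] for q in a for z in(.081,.091)])
    for X in(b,d):
        p=(proj(n,X+[c[0],c[1],c[2]])-[x0,y0]+.5)*U
        cv2.fillConvexPoly(m,cv2.convexHull(np.int32(p)),255)
    return cv2.resize(m,(w,h),interpolation=cv2.INTER_AREA)/255.
W={"scene":(268,170,24,20),"top":(244,159,20,16)}
print(sm[172:190,268:292].astype(int)); print(tm[159:175,244:264].astype(int))
import itertools
dk={n:(lambda g,lo,hi:np.clip((hi-g)/(hi-lo),0,1))(im[y0:y0+h,x0:x0+w],lo,hi) for (n,(x0,y0,w,h)),im,lo,hi in zip(W.items(),(sm,tm),(45,10),(80,80))}
res=[]
for yaw in np.radians(range(0,180,10)):
  for dx,dy,dz in itertools.product((-.012,-.008,-.004,0,.004),(-.004,0,.004),(0,.004)):
    e={n:np.abs(mask(n,(C[0]+dx,C[1]+dy,dz),yaw,*W[n])-dk[n]).sum() for n in W}
    res.append((sum(e.values()),np.degrees(yaw),dx,dy,dz,e["scene"],e["top"]))
res.sort();print(np.round(res[:10],3))
E
python3 kn.py
```

```text
stand x,y,z,yaw,tilt [ 0.6029  0.1182  0.0861  0.0994 -0.0114] 5.697918437038538 0.69441176824904
knob axis pred [ 0.6185 -0.039   0.0861]
[[192 192 191 191 192 192 192 192 192 192 188 170 138 110 103 102  96  89
   88  90  85  78  65  51]
 [191 191 191 191 191 191 191 192 191 187 167 131 101  95 103 103  94  84
   83  86  88  90  85  77]
 [191 191 191 190 190 190 191 192 190 171 125  82  67  82 100 102  92  83
   81  81  83  85  88  89]
 [192 191 191 190 190 190 191 192 185 152  89  48  48  66  89  97  89  82
   80  80  80  81  83  85]
 [192 192 191 191 191 191 192 189 170 126  68  40  42  54  78  92  87  81
   80  80  80  80  80  80]
 [192 192 191 191 192 192 189 175 146 107  59  39  42  47  64  81  84  82
   81  80  80  80  80  80]
 [191 192 192 192 193 190 178 153 128 102  59  39  41  45  52  67  78  81
   81  81  80  80  80  79]
 [190 192 193 194 193 182 158 134 122 101  59  39  41  43  46  57  71  80
   81  80  80  80  80  79]
 [190 191 193 194 188 166 138 125 117  92  55  38  40  42  44  52  69  83
   84  81  80  80  80  80]
 [191 192 194 191 173 145 128 122 107  78  48  39  4
[... 2409 characters left out ...]
1  3.0000e+01 -4.0000e-03  0.0000e+00  0.0000e+00  3.7692e+01
   3.2050e+01]
 [ 7.1513e+01  5.0000e+01 -4.0000e-03  0.0000e+00  0.0000e+00  4.1874e+01
   2.9638e+01]
 [ 7.2684e+01  5.0000e+01  0.0000e+00  0.0000e+00  0.0000e+00  4.3691e+01
   2.8993e+01]
 [ 7.3760e+01  4.0000e+01 -4.0000e-03  0.0000e+00  4.0000e-03  4.3475e+01
   3.0285e+01]
 [ 7.4041e+01  5.0000e+01 -4.0000e-03 -4.0000e-03  0.0000e+00  3.0105e+01
   4.3935e+01]
 [ 7.4840e+01  3.0000e+01  0.0000e+00  0.0000e+00  0.0000e+00  4.7504e+01
   2.7335e+01]
 [ 7.4889e+01  2.0000e+01 -4.0000e-03  0.0000e+00  0.0000e+00  4.0051e+01
   3.4838e+01]
 [ 7.5552e+01  3.0000e+01 -4.0000e-03  0.0000e+00  4.0000e-03  4.3810e+01
   3.1742e+01]]
```

```bash
cat >> h.py <<'E'
V=np.load("stand.npy");YAW=np.degrees(V[3])
def W(x,y,z):  # stand-local xy -> world
    p=V[:2]+(rz(V[3])@[x,y,0])[:2];return [p[0],p[1],z]
def D(psi):return [180,0,(psi+180)%360-180]
def st(m=""):
    s=get_state();print(m,round(s["clock"],2),s["position"].round(4),"F",s["ft_force"].round(1),"w",round(s["gripper_width"],4),"q7",s["qpos"][6].round(0));return s
E
python3 - <<'E'
from h import *
S=lambda x,y:(160+(x+.5)/5-.5,120+(y+.5)/5-.5)
T=lambda x,y:(148+(x+.5)/6-.5,150+(y+.5)/6-.5)
for z,p in [(.077,(143,462)),(.077,(60,243)),(.069,(52,310)),(.069,(95,422))]:
    q=onz("top",T(*p),z);print("drawer local",(rz(-V[3])@(q-np.r_[V[:2],0])).round(4))
# level
loc=np.array([[.015,-.08,.028],[-.015,-.08,.028],[.015,.08,.028],[-.015,.08,.028]])
s=[S(330,497),S(303,531)];t=[T(610,415),T(628,455),T(378,527),T(395,568)]
f=lambda v:loc@rz(v[3]).T+v[:3]
r=least_squares(lambda v:np.r_[(proj("scene",f(v))[:2]-s).ravel(),(proj("top",f(v))-t).ravel()],[.42,.11,0,.1])
print("level",r.x.round(4),np.degrees(r.x[3]),r.fun.round(1)); np.save("level.npy",r.x)
for a in(95.7,-84.3):
  for p in (W(0,.27,.2),W(0,.27,.045),r.x[:2].tolist()+[.005],W(0,0,.09),W(0,-.03,.113)):
    print(a,np.array(p).round(3),(lambda j:None if j is None else np.round(j))(inverse_kinematics(p,D(a))))
for a in (40,0,-140,-180,-100): print(a,inverse_kinematics(W(0,-.158,.1),D(a)))
E
```

```text
drawer local [-0.077   0.2001  0.077 ]
drawer local [0.074 0.195 0.077]
drawer local [0.0387 0.2152 0.069 ]
drawer local [-0.0389  0.2172  0.069 ]
level [0.433  0.1118 0.0043 0.1377] 7.887834626820833 [-0.  -0.1 -0.4  0.6 -0.1 -0.7  0.7 -0.4 -0.8 -0.  -0.   0.3]
95.7 [0.576 0.387 0.2  ] [-47.  39.  14.  82. -10.  60. -25.]
95.7 [0.576 0.387 0.045] [-45.  49.  11.  87. -11.  45. -24.]
95.7 [0.433 0.112 0.005] [-28.  39.   8. 126. -18.  16.   1.]
95.7 [0.603 0.118 0.09 ] [-28.  40.  17. 100. -16.  42.   3.]
95.7 [0.606 0.088 0.113] [-27.  39.  20. 100. -17.  44.   7.]
-84.3 [0.576 0.387 0.2  ] [-23.  40. -27.  81.  19.  64. 133.]
-84.3 [0.576 0.387 0.045] [-23.  51. -27.  86.  27.  50. 127.]
-84.3 [0.433 0.112 0.005] [ -8.  39. -19. 125.  34.  21. 131.]
-84.3 [0.603 0.118 0.09 ] [ 26.  61. -73.  97.  62.  72. 123.]
-84.3 [0.606 0.088 0.113] [ -52.   61.   70.  101.  -63.   67. -136.]
40 [-24.15084111  44.07061722  34.74241903  99.68768505 -32.92794553
  46.81953434 -23.76298516]
0 [-26.70771613  45.65086581  39.25709596  99.818925   -37.28346742
  48.33262633 -60.12355703]
-140 [  3.10087413  38.51971309  -7.35769672  98.14994064   6.62265088
  43.75254904 122.53801629]
-180 [-3.01139583 38.50684863  1.6976952  98.50819892 -1.54959549 43.00766106
 89.45054829]
-100 [ 40.11912662  60.00146669 -73.36086465  96.11891868  60.43558953
  72.55051193 123.12567156]
```

```bash
python3 - <<'E'
from h import *
gripper_to(0.0)
move_to(W(0,.262,.16),D(90+YAW)); line_to(W(0,.262,.048),feed=.15); s0=st("down")["ft_force"]
y=.262
line_to(W(0,.235,.048),feed=.15); y=.235
while y>.125:
    y-=.006; line_to(W(0,y,.048),feed=.06); F=get_state()["ft_force"]-s0
    f=(rz(-V[3])@F)[1]; print(round(y,3),round(f,1),end="; ")
    if f>9: break
st("end"); sleep(.2); st()
E
```

```text
down 3.98 [0.5773 0.3793 0.049 ] F [0.6 0.2 0.1] w -0.0003 q7 -23.0
0.229 0.6; 0.223 -0.2; 0.217 0.4; 0.211 -0.1; 0.205 -0.6; 0.199 -0.0; 0.193 0.2; 0.187 -0.6; 0.181 0.2; 0.175 0.2; 0.169 6.8; 0.163 27.9; end 7.32 [0.586  0.2863 0.0486] F [-2.7 27.9 -1.9] w 0.0004 q7 -15.0
 7.52 [0.586  0.2863 0.0485] F [-1.6 27.7 -2. ] w 0.0001 q7 -15.0
```

```bash
python3 - <<'E'
from h import *
L=np.load("level.npy");a=90+np.degrees(L[3])
line_to(W(0,.2,.048),feed=.15); line_to(W(0,.2,.16),feed=.3)
gripper_to(0.06,25)
move_to([L[0],L[1],.09],D(a)); line_to([L[0],L[1],.006],feed=.12); st("at level")
gripper_to(0.0,25); st("gripped")
line_to([L[0],L[1],.16],feed=.25); s=st("lift"); print(s["grasp_force"])
cv2.imwrite("pics/lift.png",np.hstack([grab_frame("scene")["color"][100:300,120:320,::-1],grab_frame("top")["color"][120:320,120:320,::-1]]).repeat(2,0).repeat(2,1))
E
```

```text
at level 10.93 [0.4333 0.1119 0.0064] F [-0.5  0.4 -0. ] w 0.0598 q7 -1.0
gripped 11.29 [0.4336 0.112  0.0067] F [-0.2  0.7  8.6] w 0.0299 q7 -1.0
lift 12.06 [0.4324 0.1118 0.1592] F [-0.7 -0.9 -4.6] w 0.0292 q7 -6.0
25.277591943740845
```

View pics/lift.png

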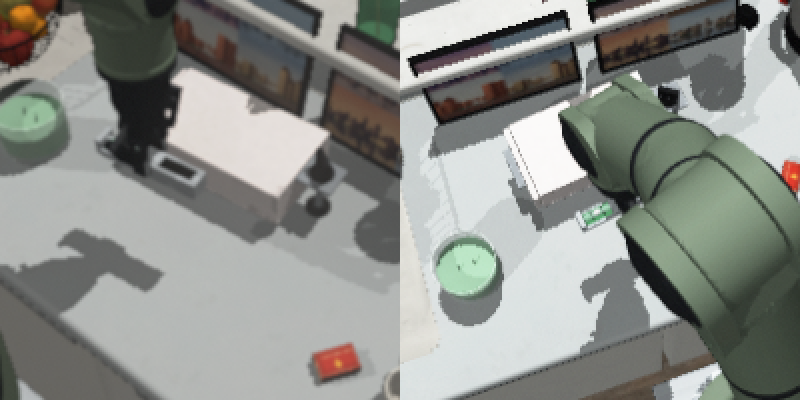

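```bash
python3 - <<'E'
from h import *
line_to(W(0,0,.16),D(90+YAW),feed=.25); f0=st("over")["ft_force"][2]
line_to(W(0,0,.098),feed=.12); z=.098; sleep(.15)
while z>.084:
    z-=.001; line_to(W(0,0,z),feed=.03); f=get_state()["ft_force"][2]-f0; print(round(z,4),round(f,1),end="; ")
    if f>2.5: break
st("contact"); gripper_to(.05); st("open"); sleep(.2)
line_to(W(0,0,.15),feed=.2); st("up")
move_to(W(0,-.158,.16),D(40)); st("over knob"); sleep(.4)
for n in("scene","top"):
    np.save(n+"1.npy",np.mean([grab_frame(n)["color"] for _ in range(3)],0))
s,t=np.load("scene1.npy"),np.load("top1.npy")
c=lambda i,x,y:cv2.resize(i[y:y+75,x:x+50,::-1].astype(np.uint8),(400,600),interpolation=cv2.INTER_CUBIC)
ps=proj("scene",W(0,0,.11))[0];pt=proj("top",W(0,0,.11))[0];print(ps,pt)
cv2.imwrite("pics/pl.png",np.hstack([c(s,int(ps[0])-30,int(ps[1])-40),c(t,int(pt[0])-30,int(pt[1])-40)]))
E
```

```text
over 12.99 [0.602  0.1179 0.1589] F [-0.2 -0.9 -3.5] w 0.0292 q7 -2.0
0.097 0.4; 0.096 0.2; 0.095 0.1; 0.094 -0.1; 0.093 -0.2; 0.092 0.6; 0.091 6.6; contact 15.56 [0.603  0.118  0.0913] F [-1.8 -1.9  3.1] w 0.0299 q7 -1.0
open 15.89 [0.6029 0.1183 0.091 ] F [-0.3 -0.6  0.6] w 0.0499 q7 -1.0
up 16.53 [0.6031 0.1183 0.1507] F [-0.2  0.8 -0.5] w 0.05 q7 -2.0
over knob 17.21 [ 0.6181 -0.039   0.1591] F [-0.6  0.4 -0. ] w 0.0504 q7 -33.0
[235.04030658 158.53610856] [213.90632907 182.62716443]
```

View pics/pl.png

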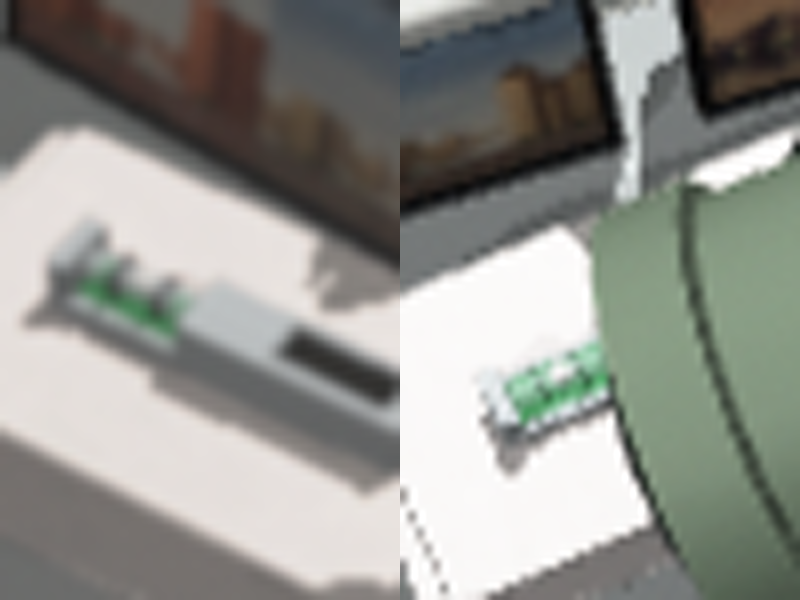

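```bash
cat >> h.py <<'E'
def prof(n,img,pose,zt,xs=(-.004,0,.004),ys=np.arange(.012,.0761,.002)):
    x,y,yaw=pose;o=[]
    for q in xs:
        P=np.array([[x,y,zt]+rz(yaw)@[q,v,0] for v in ys]);p=proj(n,P).astype(np.float32)
        o.append(cv2.remap(img.astype(np.float32),p[:,0].reshape(1,-1),p[:,1].reshape(1,-1),cv2.INTER_LINEAR)[0])
    return ys,np.mean(o,0)
def show(n,img,pose,zt,**k):
    ys,c=prof(n,img,pose,zt,**k);print(n,"R",c[:,0].astype(int).tolist());print("   G",c[:,1].astype(int).tolist())
E
python3 - <<'E'
from h import *
print((np.arange(.012,.0761,.002)*1000).astype(int).tolist())
L=np.load("level.npy");l0=(L[0],L[1],L[3]);l1=(V[0],V[1],V[3])
for z in(.018,.024):
  print("z",z)
  for n,a in(("scene","s0"),("top","t0")): show(n,np.load(a+".npy"),l0,z)
  for n in("scene","top"): show(n,np.load(n+"1.npy"),l1,z+.086)
E
```

```text
[12, 14, 16, 18, 20, 22, 24, 26, 28, 30, 32, 34, 36, 38, 40, 41, 44, 46, 48, 50, 52, 54, 55, 57, 60, 62, 64, 66, 68, 70, 72, 74, 76]
z 0.018
scene R [163, 162, 162, 163, 162, 158, 146, 130, 110, 97, 91, 88, 86, 82, 80, 87, 98, 107, 110, 112, 108, 101, 92, 82, 78, 79, 86, 93, 100, 104, 106, 109, 117]
   G [167, 166, 166, 166, 167, 163, 156, 147, 136, 128, 120, 111, 102, 96, 96, 106, 119, 127, 130, 129, 123, 113, 103, 97, 101, 108, 117, 122, 121, 116, 113, 113, 120]
top R [228, 228, 223, 196, 161, 147, 143, 139, 138, 138, 130, 123, 127, 141, 158, 172, 177, 182, 174, 156, 129, 111, 121, 134, 137, 139, 139, 140, 150, 180, 212, 217, 203]
   G [233, 233, 228, 203, 175, 174, 185, 189, 189, 189, 177, 163, 163, 175, 190, 197, 199, 203, 199, 188, 166, 147, 158, 179, 188, 191, 191, 191, 191, 202, 221, 224, 210]
scene R [183, 183, 183, 183, 184, 181, 171, 157, 141, 128, 122, 118, 112, 109, 111, 121, 134, 144, 148, 147, 143, 133, 119, 107, 100, 104, 114, 125, 133, 134, 132, 130, 137]
   G [187, 187, 187, 187, 188, 187, 180, 170, 161, 153, 145, 134, 123, 116, 120, 132, 145, 155, 159, 156, 150, 139
[... 1078 characters left out ...]
8, 223, 213]
scene R [187, 187, 187, 187, 183, 176, 167, 159, 157, 152, 145, 137, 134, 145, 162, 177, 186, 188, 184, 173, 157, 140, 128, 128, 139, 151, 156, 154, 147, 140, 142, 152, 168]
   G [191, 191, 191, 192, 189, 184, 179, 175, 172, 164, 152, 140, 135, 145, 162, 177, 187, 188, 184, 173, 158, 141, 133, 138, 152, 164, 167, 162, 152, 144, 145, 155, 171]
top R [138, 138, 138, 139, 142, 146, 148, 152, 159, 164, 167, 162, 153, 160, 188, 204, 213, 213, 201, 185, 170, 154, 141, 152, 162, 162, 164, 165, 161, 171, 205, 222, 223]
   G [158, 158, 158, 158, 162, 170, 179, 192, 203, 208, 210, 200, 185, 187, 207, 217, 222, 223, 219, 212, 206, 190, 177, 191, 204, 206, 207, 206, 197, 196, 216, 228, 228]
```

```bash
python3 - <<'E'
from h import *
move_to(W(0,-.158,.15),D(50)); line_to(W(0,-.158,.100),feed=.12); st("at knob")
gripper_to(0.0,40); st("grip"); sleep(.1)
for k in range(1,6):
    move_to(W(0,-.158,.100+.0005*k),D(50-9*k)); s=get_state(); print(s["clock"].__round__(1),s["orientation"][2].round(1),s["ft_force"].round(1),s["wrist_torque"].round(2))
gripper_to(.05); st("rel")
line_to(W(0,-.158,.16),feed=.2); gripper_to(0.0,30)
move_to(W(0,-.03,.15),D(90+YAW)); f0=st("above level")["ft_force"][2]; sleep(.4)
l1=(V[0],V[1],V[3])
for n in("scene","top"):
    i=grab_frame(n)["color"];np.save(n+"2.npy",i);show(n,i,l1,.11)
line_to(W(0,-.03,.122),feed=.1); z=.122
while z>.1:
    z-=.001; line_to(W(0,-.03,z),feed=.03); f=get_state()["ft_force"][2]-f0; print(round(z,4),round(f,1),end="; ")
    if f>11: break
sleep(1.5); st("pressed")
for n in("scene","top"):
    i=np.mean([grab_frame(n)["color"] for _ in range(3)],0);np.save(n+"3.npy",i);show(n,i,l1,.11)
s,t=np.load("scene3.npy"),np.load("top3.npy")
c=lambda i,x,y:cv2.resize(i[y:y+75,x:x+50,::-1].astype(np.uint8),(400,600),interpolation=cv2.INTER_CUBIC)
cv2.imwrite("pics/pr.png",np.hstack([c(s,205,118),c(t,183,142)]))
E
```

```text
at knob 18.95 [ 0.6188 -0.0392  0.1004] F [-0.1 -1.1  0.3] w 0.0502 q7 -23.0
grip 19.38 [ 0.6195 -0.0398  0.1011] F [ 2.1 -3.2  6.4] w 0.0099 q7 -23.0
19.7 40.9 [ 0.5 -1.6  8.9] [-0.19 -0.1  -0.04]
20.0 31.9 [-0.3 -0.3  9.7] [ 0.11  0.19 -0.02]
20.2 22.9 [-1.6  2.4 11. ] [ 0.41  0.46 -0.04]
20.5 13.9 [-2.2  2.7 12.9] [ 0.77  0.61 -0.05]
20.7 5.0 [-1.9  5.  13.6] [1.16 0.73 0.02]
rel 21.2 [ 0.6185 -0.0391  0.1025] F [ 0.4  0.2 -0.2] w 0.0499 q7 -58.0
above level 23.23 [0.6059 0.0876 0.15  ] F [-0.7  0.8  1.4] w -0.0001 q7 2.0
scene R [150, 168, 178, 181, 179, 174, 165, 154, 148, 146, 148, 152, 155, 160, 168, 172, 171, 164, 158, 154, 148, 140, 135, 133, 137, 144, 149, 149, 145, 140, 139, 144, 157]
   G [153, 172, 182, 185, 184, 181, 176, 171, 167, 164, 160, 158, 157, 161, 168, 175, 178, 175, 172, 166, 156, 145, 139, 142, 151, 161, 163, 160, 152, 145, 143, 147, 160]
top R [129, 128, 128, 128, 127, 127, 127, 126, 126, 125, 125, 125, 125, 132, 153, 173, 175, 168, 162, 165, 157, 140, 138, 154, 160, 159, 159, 159, 151, 149, 184, 217, 226]
   G [147, 147, 147, 146, 146, 146, 145, 145, 144, 1
[... 291 characters left out ...]
] w 0.0002 q7 3.0
scene R [183, 182, 182, 181, 177, 170, 159, 152, 150, 144, 138, 129, 125, 134, 151, 168, 180, 184, 183, 173, 158, 141, 131, 131, 140, 150, 154, 152, 146, 141, 144, 154, 169]
   G [187, 187, 186, 186, 183, 178, 172, 168, 164, 155, 145, 133, 128, 138, 155, 171, 182, 184, 182, 172, 158, 143, 137, 143, 155, 164, 165, 159, 151, 144, 147, 158, 172]
top R [138, 138, 138, 137, 137, 137, 137, 137, 137, 137, 137, 137, 137, 137, 137, 129, 101, 68, 64, 94, 118, 131, 135, 149, 161, 162, 164, 166, 169, 180, 209, 223, 224]
   G [158, 158, 158, 158, 158, 158, 157, 157, 157, 157, 157, 157, 157, 157, 157, 148, 116, 79, 78, 116, 145, 160, 168, 188, 204, 207, 208, 208, 203, 204, 220, 229, 229]
```

View pics/pr.png

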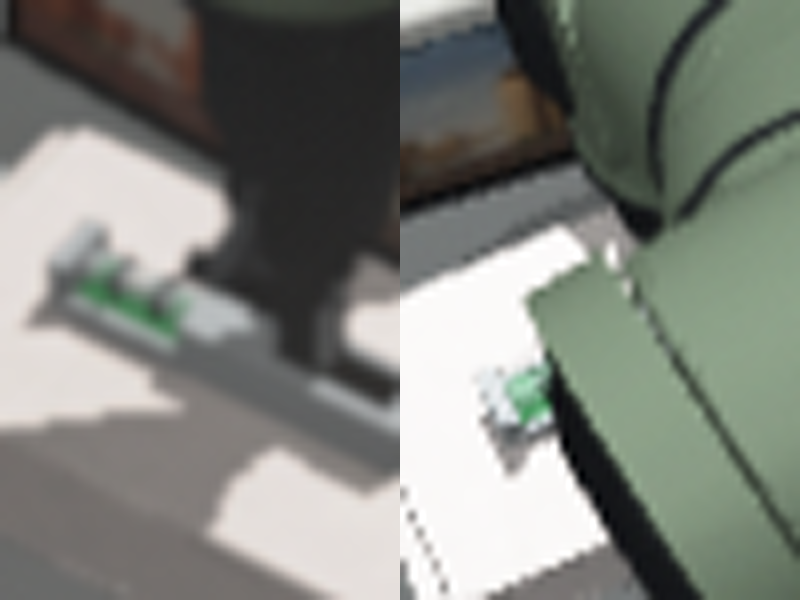

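```bash
python3 -c "
from h import *
st('final'); print(sign_off())"
```

```text
final 28.57 [0.6061 0.088  0.1127] F [-2.5 -3.4 13.3] w 0.0001 q7 3.0
the job is handed in; nothing more can be done
None
```

I handed the job in at 28.6 s with the drawer home and the level flat lengthwise on the stand. The fingers press it at about 13 N without touching the stand, and by the camera the bubble is centred to within about 1 mm between the lines. The result of the judging was not reported back.

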